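# Catch the slugs from the chute

## Task

Pick up the larger of the two white handled dishes by its handle, hold it under the mouth of the tilted metal chute and push the black paddle there back with the dish's rim, so that the stop drops and both metal slugs slide off into the held dish. Then set the dish down upright on the worktop with both slugs in it and let go.

Things in the scene. Friction and masses are not known exactly. Their poses are not given: they have to be found in the camera images.
- casserole: larger white dish: bowl 110 mm across the rim, 70 at the foot, 50 high, wall 4, 0.13 kg (a 74 mm one like it is not wanted). Origin: centre of the underside, z up. One level handle along its own -x, a bar 14 wide, 14 high, middle 42 mm above the underside, from 51 to 145 mm off the bowl's axis, then a knob to 155; grip it 105 mm off the axis.
- chute: fixed trough, 42 mm wide. Origin: worktop below its lip (lip 160 mm up); it climbs 30 degrees along +x, mouth to -x. Paddle under the lip: 46 mm wide, 85 to 140 mm up, face at x = -1 mm, hinged with the stop (spring, 1 to 3 N). Pushed to +x at 120 mm height, 14 mm frees the slugs, 22 mm is the limit. Stop sinks to 135 mm height. Slugs drop 10 to 60 mm before the lip. Foot plate from x = 30 mm.
- slug_0: dark metal slug, a cylinder 28 mm across, 18 mm high, 0.02 kg, lying flat in the trough against the stop, a 10 mm high plate that closes the mouth. Origin: its centre.
- slug_1: second slug, the same, lying right behind the first. Origin: its centre.

How it is judged:
By the outcome, as a careful person would: the job done as asked, in the order asked, and still so for the second after the job is handed in, with the robot touching nothing.
It also fails if it takes over 48 s, if anything falls off the work surface, if the arm or the gripper's body presses on something with over 40 N, if the wrist force passes 120 N, or if a joint passes its speed limit or range.

## Robot

A 7-joint arm with a two-finger parallel gripper is mounted at the origin on a cart in front of the work surface, level with it; the furniture and walls round the work are solid. World frame = base frame: x ahead of the robot, y to its left, z up, the work surface at z = 0. Lengths are in m, angles in rad, forces in N, time in s.
With the tool pointing down it reaches from about 0.35 to 0.9 m from the base axis. Payload 8.1 kg.
Tool frame: the origin (TCP) lies midway between the tips of the shut fingers; the grasp point (between the pads) lies 19 mm behind it; x points along the fingers, z is the direction in which the jaws open and shut, and the axes are right-handed (so a half turn about x gives the same grasp; the last joint's range is limited). The gripper opens to 92 mm and grips with 3 to 60 N. Pads are 19 mm wide; open, the fingers measure 130 mm over their backs; the gripper's body (75 mm by 190 mm) begins 47 mm behind the grasp point.
Start: joints at [1.075, 0.434, 0.025, 1.573, -0.012, 1.134, -0.075], TCP at [0.239, -0.577, 0.227] pointing down, gripper open.
Joint ranges: [-2.62, 2.62], [-0.44, 2.09], [-1.27, 1.32], [0.08, 2.57], [-1.32, 4.46], [0.12, 2], [-2.74, 2.74]. Speed limits (rad/s): [2.22, 2.22, 3.01, 3.01, 3.14, 3.14, 3.14].

## Interface

Orientations are given as a rotation vector (axis times angle).
In Python, from cell import arm, optics, finder gives the robot as it stands.
- The arm moves only by the tool send_rows, never from a script. Its argument "rows" is a list that holds one entry, the list of rows, each a list of 7 numbers: the shift along the tool's x, y, z in mm, then the turn, a rotation vector about the tool's x, y, z in degrees, then the opening in per cent of the stroke, from 0 (shut) to 100 (fully open). A call has exactly 8 rows; each row is the pose to reach, as a shift and turn from the pose commanded when the call began, along the tool's axes at that moment; what a row does not reach only later rows make up. A row lasts 1/10 s, in which the tool goes at most 50 mm and 8.59 degrees, less where a joint would pass 70% of its speed; a pose out of reach is approached as far as the arm can. A call with a gripper value outside its range is refused whole. The fingers move at their own pace and stop on an object; "grip_force" is the grip in N (left out, the last holds). Time passes only in rows, so rows that repeat a pose let the fingers close, or fill a call up. It gives the time, the measured TCP pose, the force and the opening at its end, in the units of the state.
- arm.observe(): the state, without advancing time (a new reading comes with each control period).
- optics.get_image(name): name is "side" or "top"; returns (picture, depth): 384x512x3 uint8, red, green, blue; 384x512 float32, m along the optical axis (not along the pixel's ray), 0 where there is no reading.
- optics.get_calibration(name): a dict with "camera_matrix" (3x3 intrinsics, pixels), "position" and "orientation" of the camera in the world. Camera axes: x right, y up, looking along -z (the intrinsics and any distortion apply to the point x, -y, -z); pixel columns grow to the right and rows downward; lengths in m; the calibration is good to about 2 mm. A picture is of the moment at which its call begins. get_calibration takes no time and is no camera call.
- arm.sign_off(): hands the job in, once; it reports no verdict.
Trained networks look in the newest picture that a camera, given by its name, has taken for a name from the list of things; names that differ only in an ending like _2 or _b are one class to them, and where a whole thing is asked for, a point or a joint stands for the part that bears it (a point fixed in the world has none). Each returns a list of dicts, best first, with "confidence" (0 to 1); they miss things now and then, are a little off and sometimes report something else, mostly with a low value. They report only what shows in the picture. A call takes as long as a camera call.
- finder.search_frame(camera, thing): "bbox" ([left, top, width, height] in pixels, round what is visible of it).
- finder.regions_of(camera, thing): "region" (384x512 bool, what is visible of it) and "bbox" ([left, top, width, height] in pixels, round what is visible of it).
- finder.place_of(camera, thing): "xy" ([column, row] in pixels: a listed point, or the origin of a listed thing).
The state is a dict: "clock": time; "joints": joint angles; "dq": joint speeds; "joint_efforts": joint torques, N m; "position": TCP position; "ee_rot": TCP orientation; "force": force on the tool from outside, world axes, zero at the start; "ft_torque": the same for the moment, N m; "width": opening from 0.0 (shut) to 1.0 (fully open).
Only numpy, scipy, OpenCV 4.12 (cv2) and the standard library are available. Lean on these libraries where they do the work, as an engineer would, in place of code of your own. Each camera call takes 0.05 s, during which the arm holds its last target.

## Working session

There is one attempt and no reset: what is moved stays moved. The work goes in short steps, Python scripts to look and compute and a tool call to move; the robot and the scene stay as the last step left them, time stands still between calls to the robot, and variables do not carry over. Pictures are saved under pics/ and viewed, and the job is handed in when it is done.

Besides the shell and the picture viewer there is one more tool, called after "Call:" by a JSON object that holds its "fn" and its "kwargs". send_rows: Moves the arm, as the interface text tells. Its arguments: {"type":"object","properties":{"rows":{"type":"array"},"grip_force":{"type":"number"}},"required":["rows"]}

```bash
ls; mkdir -p pics
cat > h.py <<'E'
import numpy as np, cv2
from scipy.spatial.transform import Rotation as R
from cell import arm, optics, finder
def rot(o):
    o=np.array(o,float)
    if o.shape==(3,3): return o
    if o.size==3: return R.from_rotvec(o).as_matrix()
    return R.from_quat(o).as_matrix()
def cloud(name,d):
    c=optics.get_calibration(name);K=np.array(c['camera_matrix']);h,w=d.shape
    u,v=np.meshgrid(np.arange(w),np.arange(h))
    P=np.stack([(u-K[0,2])/K[0,0]*d,-(v-K[1,2])/K[1,1]*d,-d],-1)
    P=P@rot(c['orientation']).T+np.array(c['position']); P[d==0]=np.nan
    return P
def save(n,im): cv2.imwrite('pics/'+n,im[:,:,::-1])
E
python3 - <<'E'
from h import *
s=arm.observe(); print(s)
for n in ['top','side']:
    im,d=optics.get_image(n); save(n+'0.png',im); np.savez('f_%s0.npz'%n,im=im,d=d)
    print(optics.get_calibration(n))
    for t in ['casserole','chute','slug_0']:
        print(n,t,[(x['bbox'],round(x['confidence'],2)) for x in finder.search_frame(n,t)],[(x['xy'],round(x['confidence'],2)) for x in finder.place_of(n,t)])
E
```

```text
pics
{'clock': 0.0, 'joints': array([ 1.0754102 ,  0.43521898,  0.02497216,  1.57409303, -0.01159769,
        1.13400096, -0.07509725]), 'dq': array([-3.82190105e-05, -1.34418770e-03,  1.11323486e-04,  1.07047451e-03,
        2.48012428e-04,  1.10895419e-03,  1.74760034e-03]), 'joint_efforts': array([ 8.73720473e-04, -6.67830205e+01,  9.85529758e-01, -3.14469194e+01,
       -6.05122838e-02,  4.29639663e-02,  1.71322035e-04]), 'position': array([ 0.23897834, -0.57695342,  0.22594902]), 'ee_rot': array([ 0.91603815,  1.37119477, -0.91480032]), 'force': array([ 0.09920232, -0.19328197,  0.32748903]), 'ft_torque': array([-0.0418133 , -0.02856866, -0.00015568]), 'width': 0.9990451093115678}
{'camera_matrix': array([[498.3877668 ,   0.        , 250.12008767],
       [  0.        , 498.3877668 , 190.93722895],
       [  0.        ,   0.        ,   1.        ]]), 'position': array([ 0.47882892, -0.01625687,  1.29424058]), 'orientation': array([ 0.09288862, -0.09708544, -1.5682126 ])}
top casserole [([252.5, 201.9, 45.3, 76.5], 0.95)] [([273.1, 226.5], 0.84)]
top chute [([185.5, 116.8, 46.4, 65.8], 0.72)] [([202.0, 183.2], 0.83)]
top slug_0 [([193.1, 168.9, 8.9, 9.1], 0.68), ([191.2, 156.5, 12.3, 12.2], 0.62)] [([197.5, 170.5], 0.62), ([197.0, 159.6], 0.52)]
{'camera_matrix': array([[360.37313627,   0.        , 253.64611477],
       [  0.        , 360.37313627, 191.50572486],
       [  0.        ,   0.        ,   1.        ]]), 'position': array([ 0.29800875, -0.60382718,  0.7003122 ]), 'orientation': array([ 0.84026945, -0.21163846, -0.4270511 ])}
side casserole [([183.2, 224.6, 88.0, 36.1], 0.86), ([260.5, 137.2, 5.5, 4.0], 0.66)] [([249.6, 253.3], 0.59)]
side chute [([248.3, 114.4, 54.5, 90.6], 0.75)] [([252.9, 196.4], 0.83)]
side slug_0 [([250.5, 144.3, 4.6, 4.0], 0.6), ([258.5, 137.3, 6.8, 7.7], 0.49)] [([251.2, 148.8], 0.46)]
```

Run:
```python
from h import *
f=np.load('f_top0.npz');a=cv2.resize(f['im'][90:310,120:400],None,fx=2.8,fy=2.7,interpolation=cv2.INTER_CUBIC);save('topc.png',a)
```

```text
(no output)
```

View pics/top0.png

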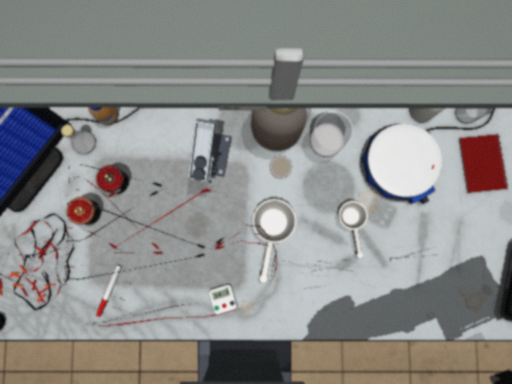

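View pics/side0.png

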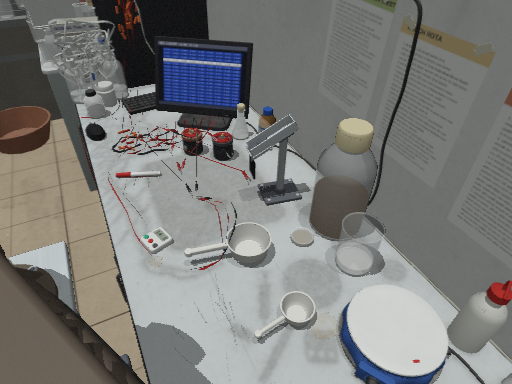

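View pics/topc.png

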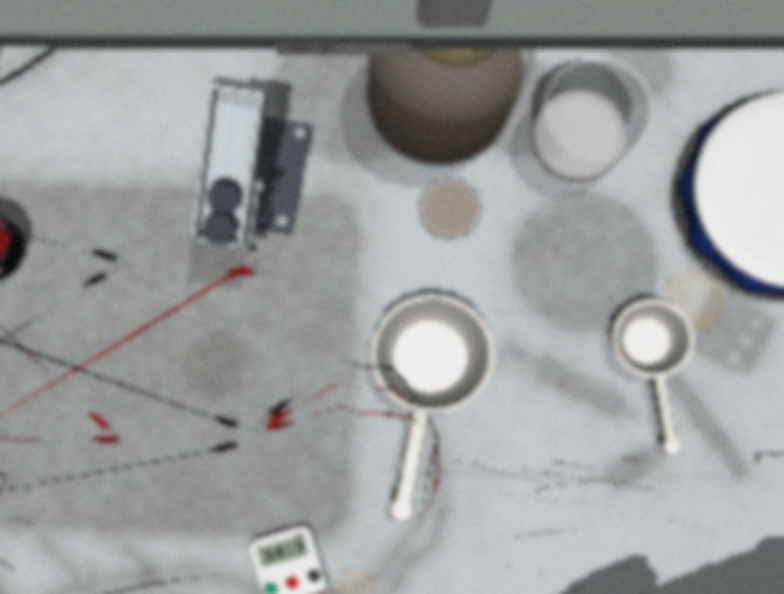

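The top view shows the large dish at (273,220) with its handle down to (265,280), and the chute with its lip near (201,181) and both slugs in it. Next I measure both.

```bash
python3 - <<'E'
from h import *
f=np.load('f_top0.npz');im,d=f['im'],f['d'];P=cloud('top',d)
print(np.nanmedian(P[290:310,150:200,2]), np.nanmedian(P[190:210,380:400,2]))
reg=P[195:285,245:305].reshape(-1,3); z=reg[:,2]
m=(z>.043)&(z<.060);q=reg[m]; 
def circ(q):
    A=np.c_[2*q[:,:2],np.ones(len(q))];s=np.linalg.lstsq(A,(q[:,:2]**2).sum(1),rcond=None)[0];return s[:2],np.sqrt(s[2]+s[:2]@s[:2])
c=np.array([.40,-.07]);
mm=(z>.046);print('zmax',np.nanmax(z));q=reg[mm];
for _ in range(4):
    c,r=circ(q);e=abs(np.hypot(*(q[:,:2]-c).T)-r);q=q[e<max(.004,np.percentile(e,90))]
print('rim',c,r,len(q))
h=reg[(z>.03)&(np.hypot(*(reg[:,:2]-c).T)>.065)]
h=h[np.hypot(*(h[:,:2]-c).T)<.17]
cc=h.mean(0);u,s,vt=np.linalg.svd((h-cc)[:,:2]);v=vt[0]*np.sign(vt[0]@(cc[:2]-c));print('handle',len(h),cc,v,np.degrees(np.arctan2(v[1],v[0])),(cc[:2]-c)/np.linalg.norm(cc[:2]-c),'zmed',np.median(h[:,2]),'ext',np.ptp((h[:,:2]-c)@v),((h[:,:2]-c)@v).max())
# chute
g=P[110:190,180:240];zz=g[...,2]
np.set_printoptions(precision=3,suppress=True,linewidth=220)
for r in range(110,190,4):
    print(r,(1000*P[r,182:234:3,2]))
for px in [(183,202),(181,198),(181,206),(120,202)]: print(px,P[px])
fs=np.load('f_side0.npz');S=cloud('side',fs['d'])
k=np.concatenate([g.reshape(-1,3),S[100:210,235:320].reshape(-1,3)]);np.save('k.npy',k)
E
python3 - <<'E'
import sys; sys.path.insert(0,'.')
from h import *
f=np.load('f_side0.npz');save('..pics/sc.png',f['im']) if 0 else cv2.imwrite('pics/sc.png',cv2.resize(f['im'][95:215,225:325],None,fx=6,fy=5,interpolation=cv2.INTER_CUBIC)[:,:,::-1])
E
```

```text
-0.0006089006333889202 0.0027369592788135666
zmax 0.12249030885034173
rim [ 0.51771724 -0.0835289 ] 0.07192613721992883 294
handle 384 [ 0.53392669 -0.06876096  0.04708756] [ 0.98396788 -0.17834579] -10.273421306390567 [0.73921174 0.67347309] zmed 0.04668396590892643 ext 0.20755996980230842 0.09224649440758417
110 [-1.96  -1.954 -3.809  0.191 -3.7   -0.113 -1.455 -2.168 -2.023 -2.055 -0.657 -1.36   3.169 -0.045 -4.402 -2.186  3.809  0.175]
114 [ 3.31   0.786  5.094 -1.007 -1.48  -6.226 -3.629  0.712 -1.309 -0.372 -3.812  2.78   2.336 -0.945 -0.51  -1.076 -2.472 -3.103]
118 [  5.605  -3.907  -1.132  -0.249   0.147 230.956 226.656   1.78   -2.464   3.708  -2.151  -0.189  -3.798   0.228   0.642  -1.936   1.922   2.234]
122 [ -4.195  -3.89    1.478  -0.493   0.341     nan 243.018 250.221 247.977 244.22  240.068 232.076   0.04   -0.501  -5.631   0.015  -1.466  -1.688]
126 [ -6.573   2.011  -2.85   -4.083   1.413 219.195 216.771 218.524 218.353 222.189 219.711 219.222   0.93   -2.297  -3.673   0.438   1.683  -0.994]
130 [  0.171  -0.969  -0.146  -7.147 236.867 212.841 209.488 211.54  214.6
[... 1569 characters left out ...]
2.036]
174 [  0.332   0.127 160.813 168.037 176.84  180.894 180.317 180.465 189.464 164.61    3.994   8.437   8.749  11.683   7.089   2.569   0.107   1.101]
178 [  0.213   2.711  -0.384 161.976 166.369 174.358 176.546 158.804 182.617 157.872   2.553  -1.444   1.099  -1.22   -5.379   0.966   1.151  -0.828]
182 [ 0.726 -0.198 -5.353 -2.187  2.934  2.059 -0.588 -0.821 -7.444 -0.311  1.592 -3.215  1.052 -1.152 -1.816 -2.943  1.914 -2.935]
186 [ 2.466  2.643  0.16   0.708  1.51  -4.31   0.662  0.663 -5.304  0.518 95.607  1.441 -4.758 -2.908  0.485 -0.519 -1.546 -2.773]
(183, 202) [ 0.657  0.107 -0.003]
(181, 198) [ 0.663  0.117 -0.005]
(181, 206) [0.639 0.082 0.165]
(120, 202) [0.763 0.086 0.237]
```

View pics/sc.png

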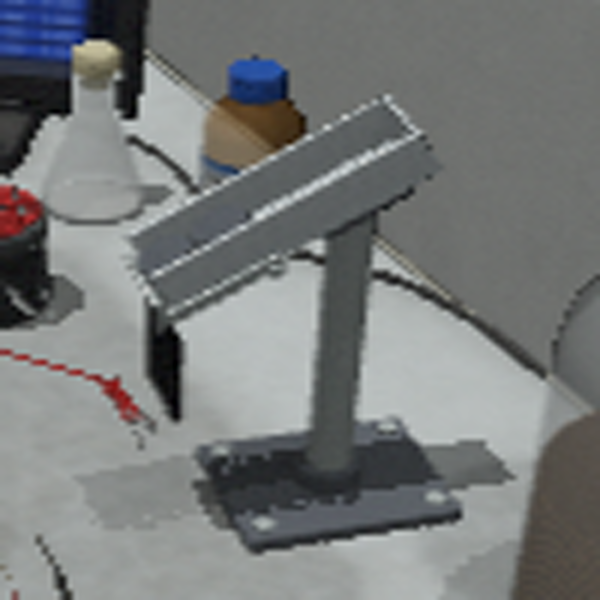

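```bash
cat > fit.py <<'E'
from h import *
from scipy.optimize import least_squares
np.set_printoptions(precision=4,suppress=True,linewidth=200)
def fit_dish(im,d,c0=None,cam='top',zlo=.040,zhi=.062):
    P=cloud(cam,d).reshape(-1,3)
    q=P[np.isfinite(P[:,0])&(P[:,2]>zlo)&(P[:,2]<zhi)]
    q=q[(np.hypot(*(q[:,:2]-c0).T)<.075)]
    def res(p): return np.hypot(q[:,0]-p[0],q[:,1]-p[1])-.053
    s=least_squares(res,c0,loss='soft_l1',f_scale=.003)
    return s.x,q,P
if __name__=='__main__':
    f=np.load('f_top0.npz');im,d=f['im'],f['d']
    P=cloud('top',d)
    c0=P[220,273,:2];print('c0',P[220,273])
    for _ in range(3): c0,q,Pf=fit_dish(im,d,c0)
    rr=np.hypot(*(q[:,:2]-c0).T);print('dish',c0,np.histogram(rr,bins=np.arange(.03,.08,.005)))
    h=Pf[np.isfinite(Pf[:,0])&(Pf[:,2]>.035)&(Pf[:,2]<.06)];r=np.hypot(*(h[:,:2]-c0).T);h=h[(r>.065)&(r<.165)&(h[:,0]<c0[0])]
    v=h[:,:2]-c0;print(len(h),'ang',np.degrees(np.median(np.arctan2(v[:,1],v[:,0]))),'len',np.hypot(*v.T).max(),np.median(h[:,2]))
    cc=h[:,:2].mean(0);_,_,vt=np.linalg.svd(h[:,:2]-cc);print('dir',np.degrees(np.arctan2(*(-np.sign(vt[0,0])*vt[0])[::-1])))
    # chute
    g=P[112:192,180:215].reshape(-1,3);g=g[g[:,2]>.13]
    _,_,vt=np.linalg.svd(g[:,:2]-g[:,:2].mean(0));a=vt[0]*np.sign(vt[0,0]);print('chute yaw pca',np.degrees(np.arctan2(a[1],a[0])))
    ge=np.load('k.npy')
    ge=ge[np.isfinite(ge[:,0])&(ge[:,2]>.14)&(ge[:,2]<.27)&(abs(ge[:,0]-.71)<.12)&(abs(ge[:,1]-.1)<.07)]
    print(len(ge));
    for nm,G in [('top',g),('both',ge)]:
      rect=cv2.minAreaRect((G[:,:2]*1000).astype(np.float32));print(nm,rect)
      box=cv2.boxPoints(rect);print(box)
    for cam in ['top','side']:
        f=np.load(f'f_{cam}0.npz');Q=cloud(cam,f['d']).reshape(-1,3)
        Q=Q[np.isfinite(Q[:,0])&(Q[:,2]>.09)&(Q[:,2]<.138)&(abs(Q[:,0]-.65)<.05)&(abs(Q[:,1]-.1)<.06)];print(cam,'paddle',len(Q),Q.mean(0) if len(Q) else '')
        if len(Q)>10: print(Q[::max(1,len(Q)//30)])
E
python3 fit.py
```

```text
c0 [ 0.56   -0.079   0.0025]
dish [ 0.5551 -0.0796] (array([  0,   1,   4,  65, 229,  28,  12,  12,  11]), array([0.03 , 0.035, 0.04 , 0.045, 0.05 , 0.055, 0.06 , 0.065, 0.07 , 0.075]))
210 ang 169.07500406820662 len 0.15143757435738858 0.047307511179947026
dir 169.04191821370927
chute yaw pca -8.603750864572122
2493
top ((704.6502685546875, 88.47367858886719), (55.15038299560547, 128.57736206054688), 81.09839630126953)
[[636.869   71.1785]
 [763.8977  51.2827]
 [772.4315 105.7688]
 [645.4028 125.6646]]
both ((703.6361083984375, 87.99339294433594), (55.9150276184082, 131.0600128173828), 79.6513671875)
[[634.1498  72.2623]
 [763.0779  48.719 ]
 [773.1224 103.7245]
 [644.1943 127.2677]]
top paddle 73 [0.6233 0.0946 0.1038]
[[0.6523 0.0889 0.1372]
 [0.6483 0.0764 0.1156]
 [0.6479 0.0775 0.1017]
 [0.6365 0.073  0.0956]
 [0.6303 0.089  0.1062]
 [0.631  0.0847 0.1003]
 [0.6317 0.0803 0.0953]
 [0.6277 0.0936 0.1077]
 [0.6276 0.0887 0.1086]
 [0.6283 0.0845 0.1024]
 [0.6295 0.0804 0.0934]
 [0.6291 0.0753 0.0968]
 [0.6253 0.0937 0.1069]
 [0.6256 0.089  0.1052]
 [0.6262 0.0847 0.0999]
 [0.627  
[... 675 characters left out ...]
21]
 [0.6502 0.1067 0.1189]
 [0.6505 0.1071 0.1152]
 [0.6467 0.0759 0.1372]
 [0.6485 0.0911 0.1232]
 [0.6484 0.0968 0.116 ]
 [0.6009 0.1233 0.11  ]
 [0.6481 0.0961 0.1133]
 [0.6044 0.118  0.1091]
 [0.6502 0.1063 0.1022]
 [0.647  0.076  0.1239]
 [0.6521 0.1165 0.0912]
 [0.6454 0.0786 0.1193]
 [0.6196 0.0992 0.1102]
 [0.6474 0.0885 0.1085]
 [0.6212 0.0961 0.1085]
 [0.6475 0.0947 0.1008]
 [0.6213 0.0965 0.1047]
 [0.6465 0.0866 0.1033]
 [0.6218 0.0911 0.1049]
 [0.6478 0.089  0.0978]
 [0.6228 0.0871 0.104 ]
 [0.6453 0.078  0.1029]
 [0.6278 0.0851 0.1004]
 [0.622  0.0853 0.0987]
 [0.6445 0.0762 0.0976]
 [0.6278 0.0788 0.098 ]
 [0.6211 0.0773 0.098 ]
 [0.6324 0.0759 0.0951]
 [0.6353 0.0756 0.0908]]
```

Run:
```python
from h import *
np.set_printoptions(precision=3,suppress=True,linewidth=200)
f=np.load('f_top0.npz');P=cloud('top',f['d']);z=P[...,2]
m=(np.nan_to_num(z)>.02)
save('hm.png',cv2.resize((np.dstack([np.clip(np.nan_to_num(z)*1000,0,255)]*3)).astype(np.uint8)[100:300,100:380],None,fx=2.8,fy=2.8,interpolation=cv2.INTER_NEAREST))
f=np.load('f_side0.npz');S=cloud('side',f['d']);
save('hs.png',cv2.resize((np.dstack([np.clip(np.nan_to_num(S[...,2])*1000,0,255)]*3)).astype(np.uint8)[90:290,80:360],None,fx=2.8,fy=2.8,interpolation=cv2.INTER_NEAREST))
```

```text
(no output)
```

View pics/hm.png

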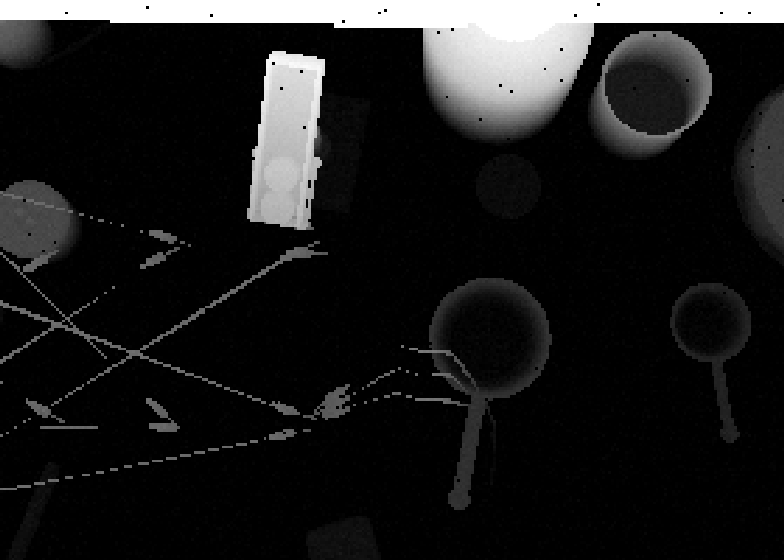

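View pics/hs.png

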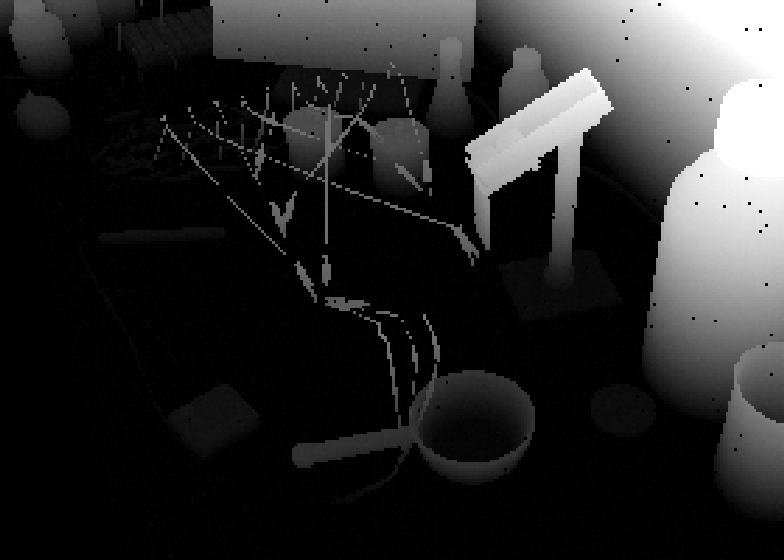

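```bash
cat > go.py <<'E'
from h import *
def rel(pos,Rm,s=None):
    s=s or arm.observe();R0=rot(s['ee_rot'])
    sh=R0.T@(np.array(pos)-s['position'])*1000
    rv=np.degrees(R.from_matrix(R0.T@Rm).as_rotvec())
    return sh,rv
def Rdown(jaw_deg):
    a=np.radians(jaw_deg);x=np.array([0,0,-1.]);z=np.array([np.cos(a),np.sin(a),0]);return np.c_[x,np.cross(z,x),z]
E
python3 - <<'E'
from go import *
from scipy.optimize import least_squares
np.set_printoptions(precision=4,suppress=True,linewidth=200)
s=arm.observe();print(rot(s['ee_rot']))
k=np.load('k.npy');k=k[np.isfinite(k[:,0])&(k[:,2]>.14)&(abs(k[:,0]-.71)<.12)&(abs(k[:,1]-.1)<.07)]
def loc(yaw,o,k):
    c,s_=np.cos(yaw),np.sin(yaw);v=k[:,:2]-o;return c*v[:,0]+s_*v[:,1],-s_*v[:,0]+c*v[:,1]
for cam in ['top','side']:
  f=np.load(f'f_{cam}0.npz');Q=cloud(cam,f['d']).reshape(-1,3)
  k=Q[np.isfinite(Q[:,0])&(Q[:,2]>.14)&(Q[:,2]<.27)&(abs(Q[:,0]-.70)<.1)&(abs(Q[:,1]-.09)<.07)]
  for yd in [-8.5,-9.5,-10.5]:
    x,y=loc(np.radians(yd),np.array([.65,.097]),k)
    w=[];
    for lo in np.arange(-.0,.12,.02):
        m=(x>lo)&(x<lo+.02);w.append((np.percentile(y[m],2)*1e3,np.percentile(y[m],98)*1e3))
    print(cam,yd,np.array(w).round(1).tolist())
  x,y=loc(np.radians(-9.6),np.array([.65,.097]),k)
  m=(abs(y)<.015)&(x>.065)&(x<.11);A=np.c_[x[m],np.ones(m.sum())];print('floor',np.linalg.lstsq(A,k[m,2],rcond=None)[0],m.sum())
# side paddle
Q=Q[np.isfinite(Q[:,0])];x,y=loc(np.radians(-9.6),np.array([.65,.097]),Q)
m=(Q[:,2]>.092)&(Q[:,2]<.132)&(abs(x)<.012)&(abs(y)<.03);print('paddle',m.sum(),np.median(x[m]),np.polyfit(y[m],x[m],1),y[m].min(),y[m].max())
g=np.array([.452,-.0596])
print(rel([*g,.15],Rdown(79)), rel([*g,.15],Rdown(-101)))
E
```

```text
[[ 0.      0.9239  0.3827]
 [-0.      0.3827 -0.9239]
 [-1.     -0.      0.    ]]
top -8.5 [[-23.2, 22.6], [-24.0, 21.9], [-25.7, 21.2], [-21.6, 19.7], [-22.2, 19.1], [-22.7, 18.1]]
top -9.5 [[-23.1, 22.7], [-23.5, 22.4], [-25.0, 21.9], [-20.3, 21.0], [-20.6, 20.6], [-20.8, 19.9]]
top -10.5 [[-23.0, 22.9], [-22.9, 22.9], [-24.2, 22.5], [-19.1, 22.2], [-19.0, 22.1], [-19.0, 21.8]]
floor [0.7827 0.1417] 326
side -8.5 [[-25.3, 20.9], [-25.7, 20.4], [-26.2, 20.7], [-23.6, 19.8], [-24.9, 18.3], [-24.5, 18.6]]
side -9.5 [[-25.0, 21.1], [-25.1, 20.9], [-25.5, 21.5], [-22.4, 21.0], [-23.3, 19.9], [-22.7, 19.7]]
side -10.5 [[-24.8, 21.4], [-24.7, 21.5], [-24.7, 22.4], [-21.2, 22.2], [-21.7, 21.5], [-21.3, 21.5]]
floor [1.753  0.0274] 153
paddle 72 -0.0012720798781471526 [-0.0157 -0.0011] -0.02583082473651245 0.02216959529298606
(array([  76.7518,  394.7562, -396.9475]), array([-146.4988,    0.0002,    0.0011])) (array([  76.7518,  394.7562, -396.9475]), array([33.5012,  0.0008, -0.0002]))
```

Call:
{"fn": "send_rows", "kwargs": {"rows": [[[0, 30, -30, 4.2, 0, 0, 80], [0, 65, -65, 8.4, 0, 0, 80], [0, 100, -100, 12.6, 0, 0, 70], [0, 135, -135, 16.8, 0, 0, 60], [0, 170, -170, 21, 0, 0, 60], [0, 205, -205, 25.2, 0, 0, 60], [0, 240, -240, 29.4, 0, 0, 60], [0, 275, -275, 33.5, 0, 0, 60]]], "grip_force": 55}}

```text
clock: 1.5
position: [0.3885, -0.2163, 0.2271]
ee_rot: [1.352, 1.11, -1.351]
force: [1.1, -0.5, -0.0]
width: 0.6
```

Run:
```python
from go import *
np.set_printoptions(precision=3,suppress=True)
print(rel([.452,-.0596,.12],Rdown(-101)))
```

```text
(array([ 107.065,   31.812, -166.039]), array([-0.178,  0.021, -0.054]))
```

Call:
{"fn": "send_rows", "kwargs": {"rows": [[[5, 6, -35, 0, 0, 0, 60], [15, 12, -75, 0, 0, 0, 60], [30, 20, -110, 0, 0, 0, 60], [50, 28, -140, 0, 0, 0, 60], [75, 32, -160, 0, 0, 0, 60], [107, 32, -166, 0, 0, 0, 60], [107, 32, -166, 0, 0, 0, 60], [107, 32, -166, 0, 0, 0, 60]]]}}

```text
clock: 2.3
position: [0.4508, -0.0616, 0.12]
ee_rot: [1.348, 1.113, -1.35]
force: [-0.0, -1.0, -0.4]
width: 0.6
```

Run:
```python
from go import *
np.set_printoptions(precision=4,suppress=True)
for n in ['top','side']:
    im,d=optics.get_image(n);np.savez(f'f_{n}1.npz',im=im,d=d)
    r={'top':(180,300,210,330),'side':(190,300,150,300)}[n]
    save(n+'1.png',cv2.resize(im[r[0]:r[1],r[2]:r[3]],None,fx=5,fy=5,interpolation=cv2.INTER_CUBIC))
s=arm.observe();print(s['position'],rot(s['ee_rot']),s['force'])
print(rel([.452,-.0596,.023],Rdown(-101)))
```

```text
[ 0.4519 -0.0621  0.1211] [[ 0.0018  0.9814 -0.192 ]
 [-0.0005 -0.192  -0.9814]
 [-1.      0.0019  0.0001]] [ 0.3898  0.0436 -0.3964]
(array([98.113 , -0.5392, -2.5089]), array([-0.0707,  0.0067, -0.1086]))
```

View pics/top1.png

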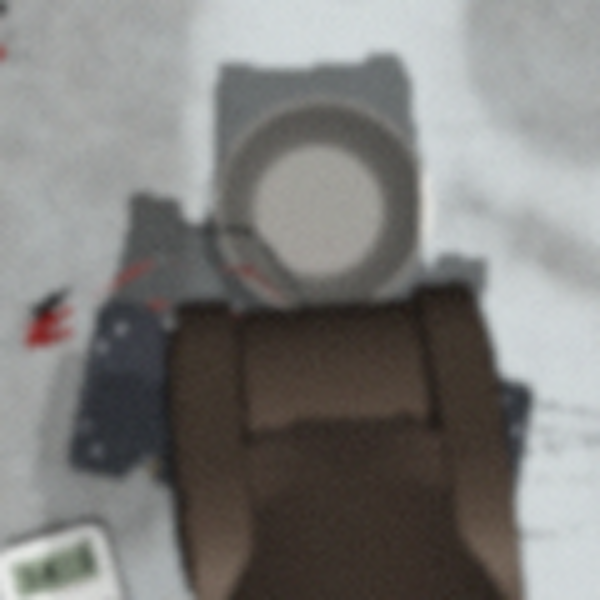

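View pics/side1.png

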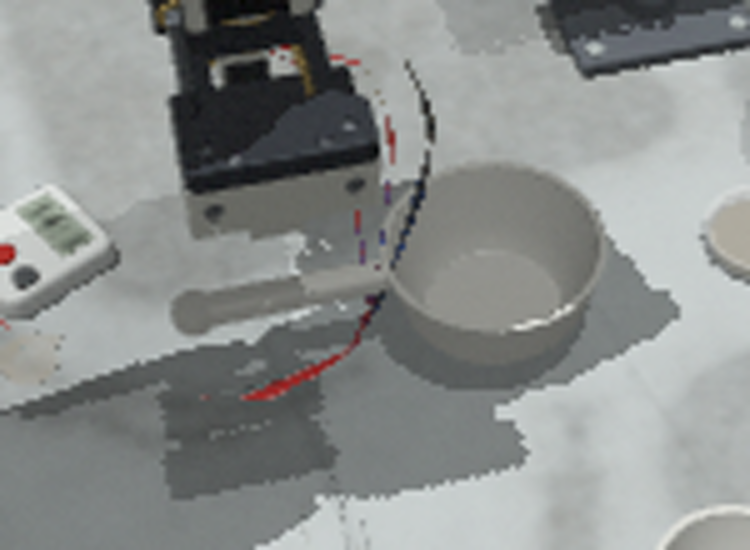

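Call:
{"fn": "send_rows", "kwargs": {"rows": [[[20, 0, -1, 0, 0, 0, 60], [40, 0, -2, 0, 0, 0, 60], [60, 0, -2, 0, 0, 0, 60], [80, 0, -2, 0, 0, 0, 50], [98, 0, -2, 0, 0, 0, 50], [98, 0, -2, 0, 0, 0, 40], [98, 0, -2, 0, 0, 0, 30], [98, 0, -2, 0, 0, 0, 30]]]}}

```text
clock: 3.2
position: [0.4526, -0.0597, 0.0231]
ee_rot: [1.351, 1.11, -1.348]
force: [0.8, 0.1, 1.6]
width: 0.32
```

Run:
```python
from go import *
np.set_printoptions(precision=4,suppress=True)
for n in ['side']:
    im,d=optics.get_image(n);np.savez(f'f_{n}2.npz',im=im,d=d)
    r={'top':(180,300,210,330),'side':(190,300,150,300)}[n]
    save(n+'2.png',cv2.resize(im[r[0]:r[1],r[2]:r[3]],None,fx=5,fy=5,interpolation=cv2.INTER_CUBIC))
s=arm.observe();print(s['position'],s['force'],s['width'])
print(rel([.452,-.0596,.023],Rdown(-101)))
```

```text
[ 0.4525 -0.0596  0.023 ] [ 0.1845 -0.2216 -0.2117] 0.3112645271979275
(array([ 0.0362, -0.5165,  0.0888]), array([-0.0292, -0.0097, -0.1357]))
```

View pics/side2.png

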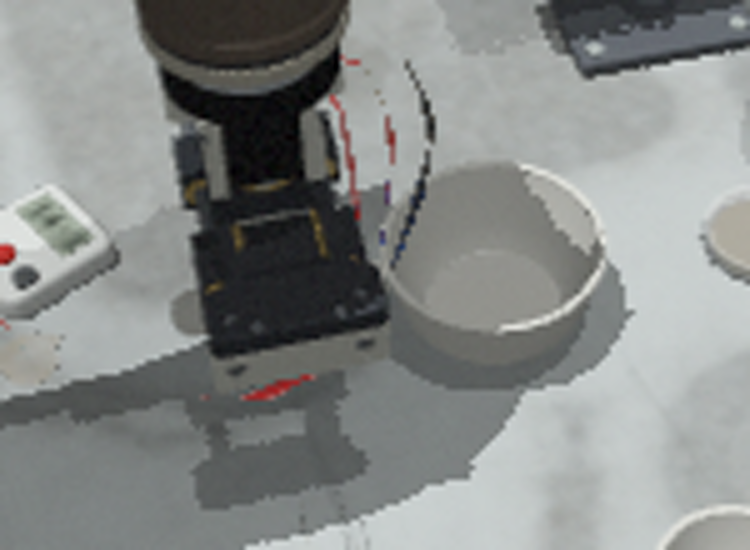

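The jaws straddle the handle and the dish hasn't moved. Closing now.

Call:
{"fn": "send_rows", "kwargs": {"rows": [[[0, 0, 0, 0, 0, 0, 20], [0, 0, 0, 0, 0, 0, 12], [0, 0, 0, 0, 0, 0, 5], [0, 0, 0, 0, 0, 0, 0], [0, 0, 0, 0, 0, 0, 0], [0, 0, 0, 0, 0, 0, 0], [0, 0, 0, 0, 0, 0, 0], [0, 0, 0, 0, 0, 0, 0]]], "grip_force": 55}}

```text
clock: 4.05
position: [0.4515, -0.0593, 0.0217]
ee_rot: [1.349, 1.112, -1.349]
force: [-1.0, -0.3, 2.6]
width: 0.148
```

Call:
{"fn": "send_rows", "kwargs": {"rows": [[[-2, 0, 0, 0, 0, 0, 0], [-5, 0, 0, 0, 0, 0, 0], [-9, 0, 0, 0, 0, 0, 0], [-14, 0, 0, 0, 0, 0, 0], [-20, 0, 0, 0, 0, 0, 0], [-26, 0, 0, 0, 0, 0, 0], [-30, 0, 0, 0, 0, 0, 0], [-30, 0, 0, 0, 0, 0, 0]]]}}

```text
clock: 4.85
position: [0.452, -0.0594, 0.0524]
ee_rot: [1.35, 1.111, -1.348]
force: [0.4, -0.2, -1.5]
width: 0.146
```

```bash
cat > look.py <<'E'
import sys
from go import *
np.set_printoptions(precision=4,suppress=True)
def look(tag,crops):
    for n,r in crops.items():
        im,d=optics.get_image(n);np.savez(f'f_{n}{tag}.npz',im=im,d=d)
        k=min(780/(r[3]-r[2]),590/(r[1]-r[0]));save(f'{n}{tag}.png',cv2.resize(im[r[0]:r[1],r[2]:r[3]],None,fx=k,fy=k,interpolation=cv2.INTER_CUBIC))
    s=arm.observe();print(s['clock'],s['position'],s['force'],s['width']);print(rot(s['ee_rot']))
E
python3 - <<'E'
from look import *
look(3,{'top':(130,270,180,330),'side':(170,290,150,300)})
f=np.load('f_side3.npz');P=cloud('side',f['d']).reshape(-1,3)
z0=.03
q=P[np.isfinite(P[:,0])&(np.hypot(P[:,0]-.555,P[:,1]+.0796)<.065)&(P[:,2]>.06)&(P[:,2]<.1)]
# rim plane from top
f=np.load('f_top3.npz');P=cloud('top',f['d']).reshape(-1,3)
q2=P[np.isfinite(P[:,0])&(abs(np.hypot(P[:,0]-.555,P[:,1]+.0796)-.053)<.008)&(P[:,2]>.065)&(P[:,2]<.1)]
for Q in (q2,):
    A=np.c_[Q[:,:2]-[.555,-.0796],np.ones(len(Q))];print(len(Q),np.linalg.lstsq(A,Q[:,2],rcond=None)[0])
E
```

```text
4.95 [ 0.4515 -0.0593  0.0518] [ 0.3761 -0.4754 -2.1743] 0.1460924209535029
[[ 0.0002  0.9816 -0.1909]
 [-0.0001 -0.1909 -0.9816]
 [-1.      0.0002  0.    ]]
369 [-0.0018  0.0126  0.075 ]
```

View pics/side3.png

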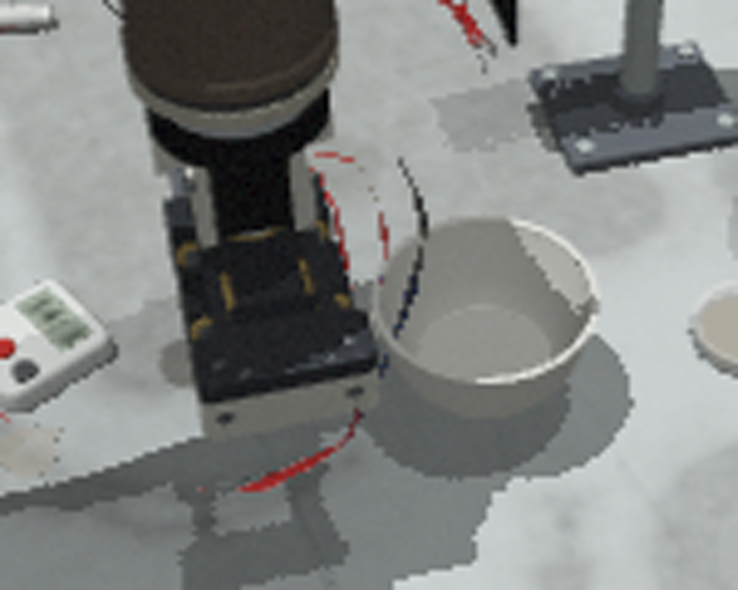

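View pics/top3.png

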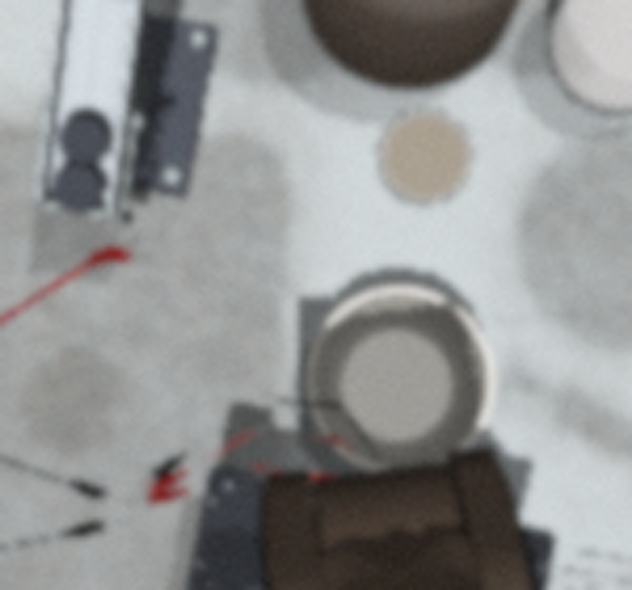

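Run:
```python
from go import *
from fit import fit_dish
np.set_printoptions(precision=4,suppress=True)
for t,zl,zh in [(0,.043,.06),(3,.072,.09)]:
  f=np.load(f'f_top{t}.npz');c=np.array([.555,-.08])
  P=cloud('top',f['d']).reshape(-1,3);q=P[np.isfinite(P[:,0])&(P[:,0]>.548)&(abs(np.hypot(P[:,0]-.555,P[:,1]+.08)-.053)<.012)&(P[:,2]>zl)&(P[:,2]<zh)]
  from scipy.optimize import least_squares
  print(t,least_squares(lambda p:np.hypot(q[:,0]-p[0],q[:,1]-p[1])-.053,c,loss='soft_l1',f_scale=.002).x,len(q),np.percentile(q[:,2],[50,90]))
s=arm.observe();R0=rot(s['ee_rot']);print(rel([.4515,-.0593,.0915],R0)[0])
print(rel([.4482,.1324,.0915],R0)[0])
```

```text
0 [ 0.5551 -0.08  ] 155 [0.0485 0.0517]
3 [ 0.555  -0.0795] 173 [0.0771 0.0814]
[-39.6911   0.0019  -0.0468]
[ -39.7074  -39.8258 -187.5929]
```

Call:
{"fn": "send_rows", "kwargs": {"rows": [[[-5, 0, 0, 0, 0, 0, 0], [-15, 0, 0, 0, 0, 0, 0], [-28, -1, -5, 0, 0, 0, 0], [-36, -3, -15, 0, 0, 0, 0], [-40, -6, -30, 0, 0, 0, 0], [-40, -10, -48, 0, 0, 0, 0], [-40, -14, -68, 0, 0, 0, 0], [-40, -18, -88, 0, 0, 0, 0]]]}}

```text
clock: 5.75
position: [0.4506, 0.0318, 0.0922]
ee_rot: [1.349, 1.112, -1.349]
force: [0.3, 0.7, -0.8]
width: 0.149
```

Call:
{"fn": "send_rows", "kwargs": {"rows": [[[0, -4, -20, 0, 0, 0, 0], [0, -8, -40, 0, 0, 0, 0], [0, -12, -60, 0, 0, 0, 0], [0, -16, -78, 0, 0, 0, 0], [0, -19, -90, 0, 0, 0, 0], [0, -21, -97, 0, 0, 0, 0], [0, -22, -100, 0, 0, 0, 0], [0, -22, -100, 0, 0, 0, 0]]]}}

```text
clock: 6.55
position: [0.448, 0.1327, 0.0917]
ee_rot: [1.349, 1.112, -1.349]
force: [0.2, -0.3, -2.0]
width: 0.148
```

Run:
```python
from look import *
look(4,{'top':(110,250,160,310),'side':(100,260,150,330)})
from scipy.optimize import least_squares
f=np.load('f_top4.npz');s=arm.observe();e=s['position'][:2]+[.1035,-.0202];print('exp',e)
P=cloud('top',f['d']).reshape(-1,3);q=P[np.isfinite(P[:,0])&(abs(np.hypot(P[:,0]-e[0],P[:,1]-e[1])-.053)<.012)&(P[:,2]>.112)&(P[:,2]<.135)]
print(least_squares(lambda p:np.hypot(q[:,0]-p[0],q[:,1]-p[1])-.053,e,loss='soft_l1',f_scale=.002).x,len(q),np.percentile(q[:,2],[50,90]))
A=np.c_[q[:,:2]-e,np.ones(len(q))];print(np.linalg.lstsq(A,q[:,2],rcond=None)[0])
y=np.radians(9.3)
for xc in (-70,-50,-38): print(xc,rel([.650+xc/1e3*np.cos(y)-.1035,.096-xc/1e3*np.sin(y)+.0202,.0915],rot(s['ee_rot']))[0])
```

```text
6.65 [0.4481 0.132  0.0917] [ 0.0935  0.1281 -0.9526] 0.14475872832191858
[[-0.0002  0.9814 -0.1918]
 [-0.0005 -0.1918 -0.9814]
 [-1.     -0.0001  0.0005]]
exp [0.5516 0.1118]
[0.5524 0.1118] 330 [0.1167 0.1192]
[-0.005  -0.0037  0.1165]
-70 [ 0.1726 29.6265 -1.1791]
-50 [ 0.1709 49.6171 -1.7917]
-38 [ 0.1699 61.6115 -2.1593]
```

View pics/side4.png

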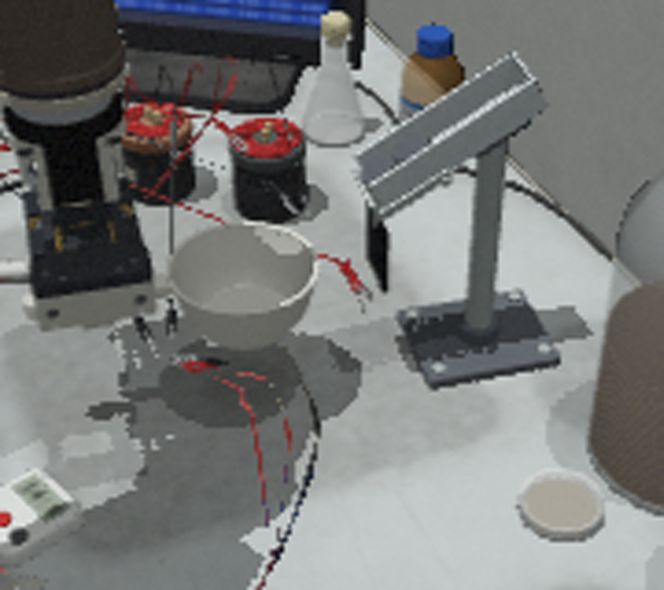

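View pics/top4.png

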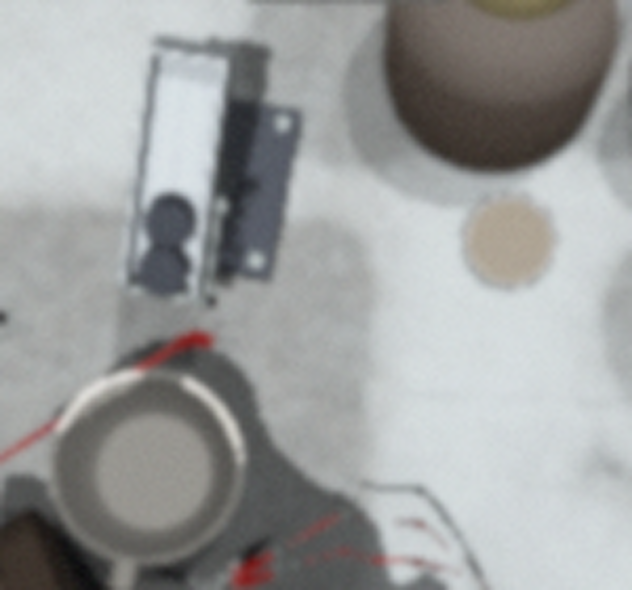

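Call:
{"fn": "send_rows", "kwargs": {"rows": [[[0, 5, 0, 0, 0, 0, 0], [0, 13, 0, 0, 0, 0, 0], [0, 21, -1, 0, 0, 0, 0], [0, 29, -1, 0, 0, 0, 0], [0, 35, -1, 0, 0, 0, 0], [0, 39, -2, 0, 0, 0, 0], [0, 42, -2, 0, 0, 0, 0], [0, 42, -2, 0, 0, 0, 0]]]}}

```text
clock: 7.45
position: [0.49, 0.1268, 0.0917]
ee_rot: [1.349, 1.112, -1.349]
force: [-0.3, -0.5, -1.3]
width: 0.147
```

Run:
```python
from look import *
look(5,{'side':(110,220,190,320)})
s=arm.observe();y=np.radians(9.3)
for xc in (-50,-38): print(xc,rel([.650+xc/1e3*np.cos(y)-.1035,.096-xc/1e3*np.sin(y)+.0202,.0915],rot(s['ee_rot']))[0])
```

```text
7.5 [0.4897 0.1268 0.0917] [ 0.409  -0.441  -1.1682] 0.14883675131685575
[[-0.0002  0.9816 -0.1908]
 [-0.0001 -0.1908 -0.9816]
 [-1.     -0.0002  0.0001]]
-50 [0.1531 7.8511 1.0726]
-38 [ 0.1509 19.8458  0.717 ]
```

View pics/side5.png

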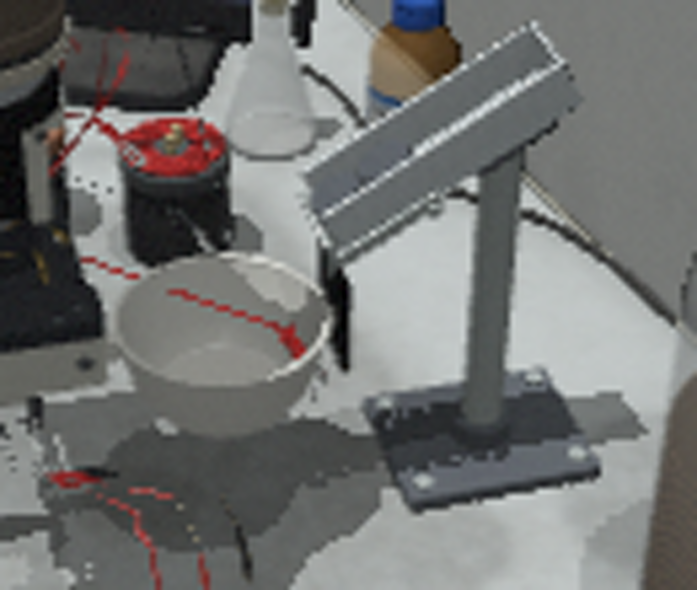

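The dish rim is just in front of the paddle, around (330,310) in the crop. Next I push 20 mm.

Call:
{"fn": "send_rows", "kwargs": {"rows": [[[0, 2, 0, 0, 0, 0, 0], [0, 5, 0, 0, 0, 0, 0], [0, 9, 0, 0, 0, 0, 0], [0, 13, 1, 0, 0, 0, 0], [0, 17, 1, 0, 0, 0, 0], [0, 20, 1, 0, 0, 0, 0], [0, 20, 1, 0, 0, 0, 0], [0, 20, 1, 0, 0, 0, 0]]]}}

```text
clock: 8.3
position: [0.5087, 0.1219, 0.0914]
ee_rot: [1.349, 1.113, -1.35]
force: [-2.7, 0.8, -4.1]
width: 0.148
```

Run:
```python
from look import *
look(6,{'side':(110,220,190,320),'top':(110,250,160,310)})
```

```text
8.4 [0.5088 0.122  0.0916] [-3.0143  0.6911 -4.0568] 0.14735037548043034
[[-0.0005  0.9816 -0.1907]
 [-0.0002 -0.1907 -0.9816]
 [-1.     -0.0005  0.0003]]
```

View pics/side6.png

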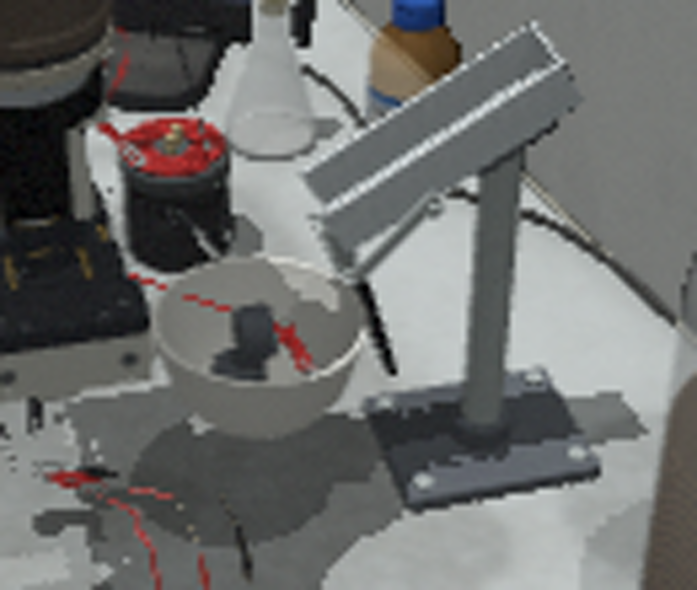

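View pics/top6.png

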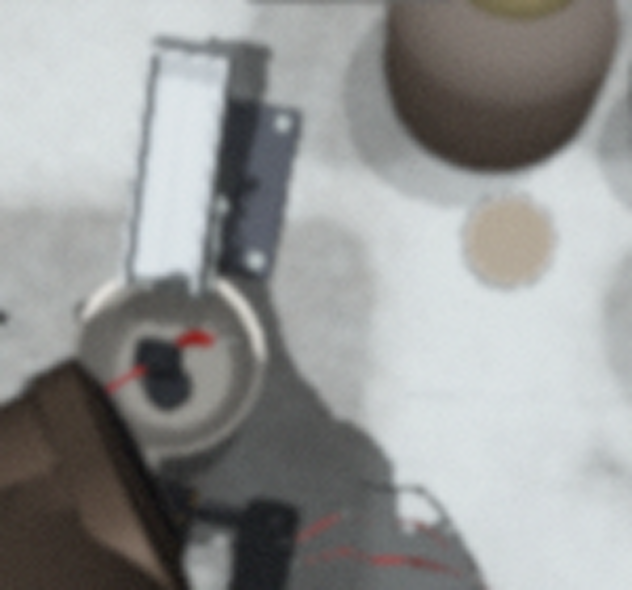

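Both slugs are in the dish, at about (160,370) in the top crop, and the trough is empty. Now I back off and return to the clear original spot.

Call:
{"fn": "send_rows", "kwargs": {"rows": [[[0, -3, 0, 0, 0, 0, 0], [0, -8, 0, 0, 0, 0, 0], [0, -16, 0, 0, 0, 0, 0], [0, -26, 0, 0, 0, 0, 0], [0, -37, 0, 0, 0, 0, 0], [0, -46, 2, 0, 0, 0, 0], [0, -52, 6, 0, 0, 0, 0], [0, -55, 12, 0, 0, 0, 0]]]}}

```text
clock: 9.2
position: [0.4522, 0.1207, 0.0919]
ee_rot: [1.349, 1.113, -1.348]
force: [-0.0, 0.4, -1.8]
width: 0.145
```

Call:
{"fn": "send_rows", "kwargs": {"rows": [[[0, 2, 10, 0, 0, 0, 0], [0, 5, 25, 0, 0, 0, 0], [0, 8, 40, 0, 0, 0, 0], [0, 11, 57, 0, 0, 0, 0], [0, 14, 74, 0, 0, 0, 0], [0, 17, 91, 0, 0, 0, 0], [0, 20, 108, 0, 0, 0, 0], [0, 23, 124, 0, 0, 0, 0]]]}}

```text
clock: 10.0
position: [0.4519, -0.0074, 0.0917]
ee_rot: [1.35, 1.111, -1.35]
force: [-0.2, -0.1, -2.1]
width: 0.148
```

Call:
{"fn": "send_rows", "kwargs": {"rows": [[[0, 2, 14, 0, 0, 0, 0], [0, 5, 28, 0, 0, 0, 0], [0, 8, 40, 0, 0, 0, 0], [2, 11, 48, 0, 0, 0, 0], [6, 12, 53, 0, 0, 0, 0], [12, 12, 55, 0, 0, 0, 0], [20, 12, 55, 0, 0, 0, 0], [28, 12, 55, 0, 0, 0, 0]]]}}

```text
clock: 10.8
position: [0.453, -0.0611, 0.0629]
ee_rot: [1.349, 1.113, -1.349]
force: [0.0, 0.3, -2.2]
width: 0.145
```

Run:
```python
from look import *
look(7,{'side':(150,290,150,320),'top':(130,290,180,340)})
s=arm.observe()
f=np.load('f_side7.npz');e=s['position'][:2]+[.1035,-.0202]
f=np.load('f_top7.npz');P=cloud('top',f['d']).reshape(-1,3);zr=s['position'][2]+.0283
q=P[np.isfinite(P[:,0])&(abs(np.hypot(P[:,0]-e[0],P[:,1]-e[1])-.053)<.006)&(abs(P[:,2]-zr)<.008)]
A=np.c_[q[:,:2]-e,np.ones(len(q))];print('exp',zr,np.linalg.lstsq(A,q[:,2],rcond=None)[0],e)
```

```text
10.9 [ 0.4522 -0.061   0.0624] [-0.6394 -0.3659 -2.3348] 0.14654810644191174
[[-0.0023  0.9818 -0.1897]
 [ 0.0003 -0.1897 -0.9818]
 [-1.     -0.0024  0.0001]]
exp 0.09069438630863894 [-0.0144  0.0084  0.0859] [ 0.5557 -0.0812]
```

View pics/side7.png

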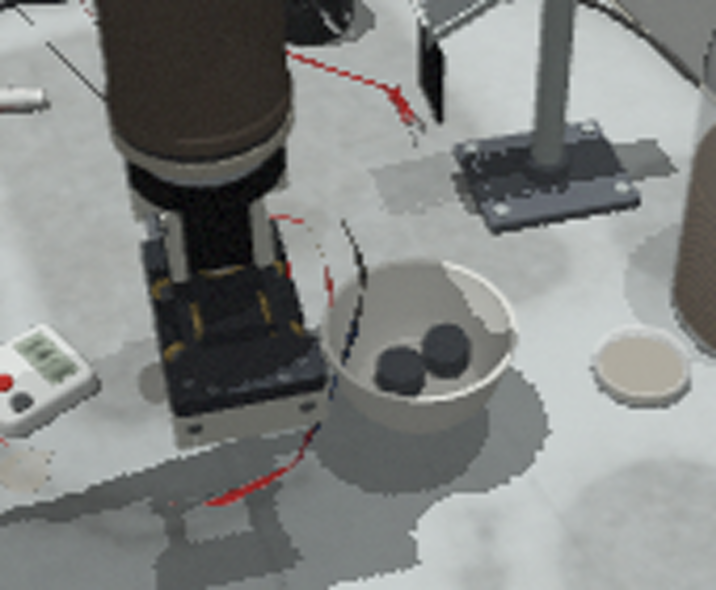

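View pics/top7.png

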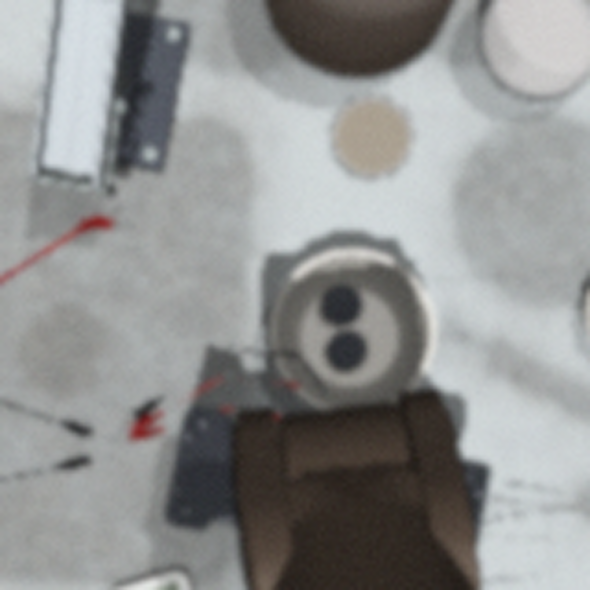

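Call:
{"fn": "send_rows", "kwargs": {"rows": [[[5, 0, 0, 0, 0, 0, 0], [12, 0, 0, 0, 0, 0, 0], [20, 0, 0, 0, 0, 0, 0], [27, 0, 0, 0, 0, 0, 0], [32, 0, 0, 0, 0, 0, 0], [35, 0, 0, 0, 0, 0, 0], [37, 0, 0, 0, 0, 0, 0], [38, 0, 0, 0, 0, 0, 0]]]}}

```text
clock: 11.7
position: [0.4531, -0.0617, 0.0256]
ee_rot: [1.349, 1.112, -1.349]
force: [0.8, 0.4, -1.1]
width: 0.146
```

Call:
{"fn": "send_rows", "kwargs": {"rows": [[[0.5, 0, 0, 0, 0, 0, 0], [1, 0, 0, 0, 0, 0, 0], [1.5, 0, 0, 0, 0, 0, 0], [2, 0, 0, 0, 0, 0, 0], [2, 0, 0, 0, 0, 0, 0], [2, 0, 0, 0, 0, 0, 0], [2, 0, 0, 0, 0, 0, 0], [2, 0, 0, 0, 0, 0, 0]]]}}

```text
clock: 12.5
position: [0.4531, -0.0616, 0.0238]
ee_rot: [1.349, 1.112, -1.349]
force: [-1.1, 0.5, -0.4]
width: 0.149
```

Call:
{"fn": "send_rows", "kwargs": {"rows": [[[0.5, 0, 0, 0, 0, 0, 0], [1, 0, 0, 0, 0, 0, 0], [1, 0, 0, 0, 0, 0, 0], [1, 0, 0, 0, 0, 0, 0], [1, 0, 0, 0, 0, 0, 0], [1, 0, 0, 0, 0, 0, 0], [1, 0, 0, 0, 0, 0, 0], [1, 0, 0, 0, 0, 0, 0]]]}}

```text
clock: 13.3
position: [0.4531, -0.0617, 0.0227]
ee_rot: [1.349, 1.112, -1.349]
force: [-2.8, -0.2, 1.4]
width: 0.148
```

Run:
```python
from look import *
look(8,{'side':(170,290,150,300)})
```

```text
13.35 [ 0.4531 -0.0617  0.0227] [-1.6758 -0.1187  1.562 ] 0.14665926737907173
[[ 0.0001  0.9816 -0.1908]
 [-0.     -0.1908 -0.9816]
 [-1.      0.0001  0.    ]]
```

View pics/side8.png

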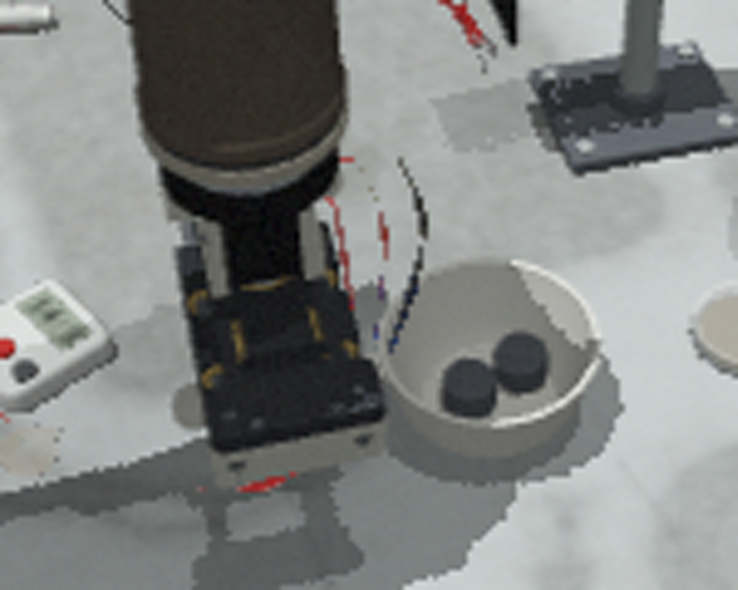

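The force now reads upward and the dish rests on the worktop. Opening slowly, then straight up.

Call:
{"fn": "send_rows", "kwargs": {"rows": [[[0, 0, 0, 0, 0, 0, 15], [0, 0, 0, 0, 0, 0, 18], [0, 0, 0, 0, 0, 0, 22], [0, 0, 0, 0, 0, 0, 28], [0, 0, 0, 0, 0, 0, 36], [0, 0, 0, 0, 0, 0, 45], [0, 0, 0, 0, 0, 0, 50], [0, 0, 0, 0, 0, 0, 50]]], "grip_force": 10}}

```text
clock: 14.15
position: [0.4531, -0.0617, 0.0227]
ee_rot: [1.349, 1.112, -1.349]
force: [-0.0, -0.8, 0.2]
width: 0.498
```

Call:
{"fn": "send_rows", "kwargs": {"rows": [[[-4, 0, 0, 0, 0, 0, 50], [-12, 0, 0, 0, 0, 0, 50], [-25, 0, 0, 0, 0, 0, 50], [-45, 0, 0, 0, 0, 0, 50], [-70, 0, 0, 0, 0, 0, 50], [-95, 0, 0, 0, 0, 0, 50], [-115, 0, 0, 0, 0, 0, 50], [-120, 0, 0, 0, 0, 0, 50]]]}}

```text
clock: 14.95
position: [0.4544, -0.0617, 0.1453]
ee_rot: [1.351, 1.109, -1.346]
force: [0.2, 0.8, 0.7]
width: 0.499
```

Call:
{"fn": "send_rows", "kwargs": {"rows": [[[-5, -10, 10, 0, 0, 0, 50], [-10, -20, 25, 0, 0, 0, 50], [-15, -30, 40, 0, 0, 0, 50], [-20, -40, 60, 0, 0, 0, 50], [-20, -50, 80, 0, 0, 0, 50], [-20, -55, 95, 0, 0, 0, 50], [-20, -60, 100, 0, 0, 0, 50], [-20, -60, 100, 0, 0, 0, 50]]]}}

```text
clock: 15.75
position: [0.3734, -0.1487, 0.1622]
ee_rot: [1.35, 1.113, -1.352]
force: [-0.1, 0.6, 1.0]
width: 0.501
```

Run:
```python
from look import *
look(9,{'side':(150,290,150,320),'top':(130,290,180,340)})
f=np.load('f_top9.npz');P=cloud('top',f['d']).reshape(-1,3);e=np.array([.556,-.081])
q=P[np.isfinite(P[:,0])&(abs(np.hypot(P[:,0]-e[0],P[:,1]-e[1])-.053)<.006)&(abs(P[:,2]-.05)<.008)]
A=np.c_[q[:,:2]-e,np.ones(len(q))];print(np.linalg.lstsq(A,q[:,2],rcond=None)[0],len(q))
```

```text
15.85 [ 0.3749 -0.1478  0.1625] [-0.1848  0.2038 -0.4961] 0.5004896414117579
[[-0.0004  0.9817 -0.1905]
 [ 0.0003 -0.1905 -0.9817]
 [-1.     -0.0005 -0.0002]]
[-0.0125  0.0032  0.0478] 280
```

View pics/side9.png

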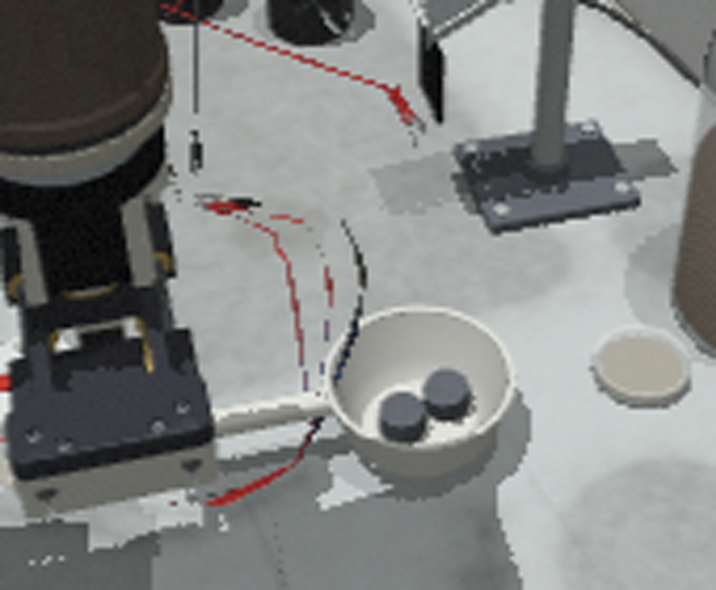

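View pics/top9.png

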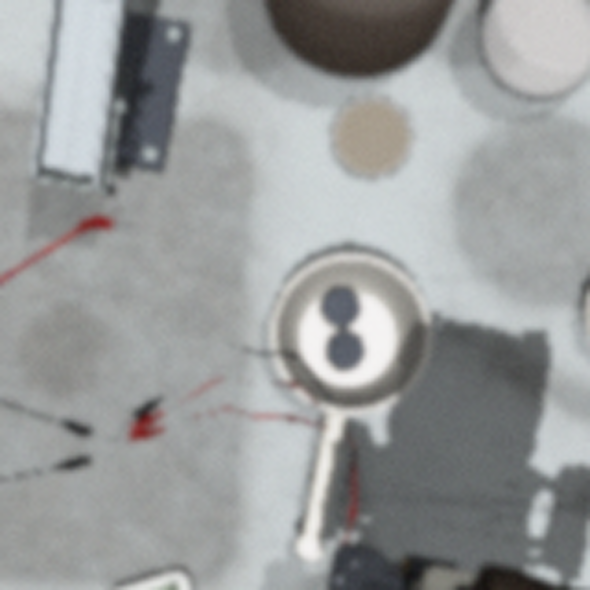

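The dish stands upright with both slugs in it, at about (342,305) and (345,350) in the top crop. The gripper is clear of it.

```bash
python3 -c "
from cell import arm
print(arm.sign_off())"
```

```text
the job is handed in; nothing more can be done
None
```

The job is done and handed in at about 16 s. I gripped the larger dish by its handle and pushed the paddle back about 18 mm with its rim, by the measured positions. Both slugs slid into the held dish. I then set it down about where it had been, let go and moved the gripper away.

**Last checks:** Both pictures after release show the dish upright with both slugs flat on its floor, the trough empty and the gripper clear. The fitted rim was level to about 0.7°, with height 48 mm against the nominal 50 mm, within depth noise. The largest force I read was about 5 N, while the rim was against the paddle.

**Disagreements:**
- The network's point for the chute origin was about 12 mm off my depth fit. I used the depth fit, and the push confirmed it.
- The depth images show thin test leads floating about 0.1 m up near the dish and chute. The dish passed through them with no force reading.

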